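# Load the fat cell into the climate logger's battery bay

## Task

Take the loose battery cell from its stand and load it into the open battery bay of the climate logger: push its flat end gently against the spring contact, and with the spring held in tip the studded end down behind the end wall until the cell lies level on the floor of the bay, then let go. Never force the cell against the logger (30 N is too much), and leave the beaker, jar and spatula where they are.

Things in the scene. Friction and masses are not known exactly. Their poses are not given: they have to be found in the camera images.
- cell_center (a point): Centre of the loose cell: plain grey cylinder, 34 mm diameter, 61 mm long, about 0.14 kg. x axis along it from the flat end (30.5 mm away at -x) to the studded end (+x), where a stud 9.5 mm across stands 2 mm proud (body ends at x = +28.5). It starts lying level on the stand.
- cell_nub (a point): Tip of the cell's stud, 30.5 mm from its centre.
- logger: Climate logger, fixed. Origin on the bench under the middle of the bay's adjusting range; x along the bay from spring to end wall, z up. Base plate 10 mm high, rim 18 mm high at y = +-54; electronics box 38 mm high at x = -122 to -78. The black battery carrier on it (bay floor, spring, end wall) is set up to 16 mm either way along x: NOT measured, must be felt or seen; it does not give.
- bay_floor (a point): Middle of the bay floor if the carrier is mid-set (carrier shifts it up to 16 mm along x); axes as the logger's, 26 mm above the bench. Floor 28 mm wide, x = -27.5 to +30.5 mm, with 3 mm rails along its edges that centre the cell; sides open, fingers have room down to 12 mm below it. Loaded, the cell lies level along x, axis 17 mm above this floor, y = 0, stud against the end wall.
- bay_spring (a point): Nose of the free spring contact if the carrier is mid-set: 25.5 mm to -x of bay_floor, 16 mm above it. Round-nosed steel button, 10 mm across; yields to -x by at most 10 mm, then solid; about 2.5 N at first plus 1 N per mm (a little more while moving). A wall stands 23 mm behind the free nose, top 28 mm above the floor; side cheeks 40 mm apart reach from it to 3 mm behind the nose, tops 14 mm above the floor.
- bay_wall (a point): Top edge of the end wall's inner face if the carrier is mid-set: 30.5 mm to +x of bay_floor, 22 mm above it; wall 6 mm thick, 44 mm wide. Free button to wall: 56 mm, so the cell fits only with the button 5 mm in; to pass the wall as it tips, 6 to 8 mm. Tipped 27 degrees, flat end's lowest edge 9 mm up, it clears the wall when 4 mm short of the button (14 mm up: wherever the carrier is); levelled about its flat face's centre it pushes the button 3 mm deeper.
- stand: White stand the cell starts on, fixed; origin on the bench under its centre, x along the cell. Block 66 x 28 mm, 20 mm high, on a 6 mm foot plate 80 x 70 mm; the cell overhangs the block's sides, so fingers pass down beside it.
- beaker: Bystander: glass beaker, 68 mm across, 85 mm high, loose; origin at its underside. Leave it.
- jar: Bystander: white jar, 48 mm across, 60 mm high, loose; origin at its underside. Leave it.
- spatula: Bystander: lab spatula, 180 mm long, loose, lying on the bench. Leave it.
Mind the look-alikes: they are no part of the job. What is shaped like the part that bears cell_center but orange is not meant.

How it is judged:
On the way, in this order (a step that is already met when the one before it is completed fails the run):
1. the cell is lifted off its stand (z of cell_center in the frame of stand above 0.06 m), for 0.1 s.
2. the cell presses on the spring contact with its flat end low and its studded end tipped up (angle between cell_center's own x axis and vertical below 1.45 rad and contact force between cell and logger above 3 N and x of cell_nub in the frame of logger above 0 m and x of cell_center in the frame of logger between -0.04 and 0.03 m), for 0.1 s.
At the end, for the whole second after the job is handed in: The cell lies at rest in the logger's bay, stud towards the end wall: its centre at bay height (40 to 45.5 mm above the bench), level within 0.05 rad, within 4 mm of the bay's centre line and 0.1 rad of its direction, and its stud tip 12 to 49 mm along the logger's x axis (z of cell_center in the frame of logger between 0.04 and 0.0455 m and angle between cell_center's own x axis and vertical between 1.52 and 1.62 rad and y of cell_center in the frame of logger between -0.004 and 0.004 m and x of cell_nub in the frame of logger between 0.012 and 0.049 m and angle between the x axis of cell_center and the x axis of logger, either way round below 0.1 rad and linear speed of cell below 0.02 m/s); the robot touches nothing.
It fails at once if the cell is forced against the logger (over 30 N) (contact force between cell and logger above 30 N).
It fails at once if the beaker is moved over 20 mm (distance of beaker from where it was at the start of the episode above 0.02 m).
It fails at once if the jar is moved over 20 mm (distance of jar from where it was at the start of the episode above 0.02 m).
It fails at once if the spatula is moved over 20 mm (distance of spatula from where it was at the start of the episode above 0.02 m).
It also fails if it takes over 48 s, if anything falls off the work surface, if the arm or the gripper's body presses on something with over 40 N, if the wrist force passes 120 N, or if a joint passes its speed limit or range.

## Robot

A 6-joint arm with a two-finger parallel gripper is mounted at the origin on the work surface. World frame = base frame: x ahead of the robot, y to its left, z up, the work surface at z = 0. Lengths are in m, angles in rad, forces in N, time in s.
With the tool pointing down it reaches from about 0.25 to 0.725 m from the base axis. Payload 4 kg.
Tool frame: the origin (TCP) lies where the fingers leave the gripper's body, on its centre line; the fingertips stand 73 mm ahead of it and the grasp point (between the pads) lies 54 mm ahead of it (bot.tip_reach is the z of the fingertips in the tool frame, in m); z points along the fingers, x is the direction in which the jaws open and shut, and the axes are right-handed (so a half turn about z gives the same grasp; the last joint's range is limited). The gripper opens to 85 mm and grips with 20 to 120 N. Pads are 22 mm wide; open, the fingers measure 114 mm over their backs; the gripper's body (76 mm by 85 mm) begins 54 mm behind the grasp point. The pads swing forward as they close: fully open they stand 13 mm farther back than shut.
Start: joints at [-1.178, 0.241, 0.005, 1.335, 0, 1.571], TCP at [0.191, -0.462, 0.304] pointing down, gripper open.
Joint ranges: [-2.72, 2.72], [-1.05, 1.87], [-1.09, 1.28], [-1.99, 2.15], [-1.42, 1.44], [-3.14, 3.14]. Speed limits (rad/s): [2.79, 2.79, 3.14, 3.14, 3.14, 3.14].

## Interface

Orientations are given as a unit quaternion [x, y, z, w].
In Python, from workcell import bot, vision, job_done gives the robot as it stands.
- The arm moves only by the tool drive_tool, never from a script. Its argument "steps" is one flat list of numbers, 7 for each row, row after row: the shift along the tool's x, y, z in m, then the turn, a rotation vector about the tool's x, y, z in degrees, then the closure, from -1 (fully open) to 1 (shut). A call has 1 to 8 rows; each row shifts and turns the commanded pose from where the row before left it, along the tool's axes as they then stand; what a row does not reach is not made up. A row lasts 1/12 s, in which the tool goes at most 41.7 mm and 7.16 degrees, less where a joint would pass 70% of its speed; a pose out of reach is approached as far as the arm can. A call is refused whole if a number of a shift passes 0.0417 or a number of a turn 7.16, either way. A call with a gripper value outside its range is refused whole. The fingers move at their own pace and stop on an object; the grip force is fixed at half the most. Time passes only in rows, so rows that do not move let the fingers close. It gives the time, the measured TCP pose, the force and the opening at its end, in the units of the state.
- bot.get_obs(): the state, without advancing time (a new reading comes with each control period).
- vision.camera(name): name is "scene" or "top" or "wrist"; returns (picture, depth): 480x640x3 uint8, red, green, blue; 480x640 float32, m along the optical axis (not along the pixel's ray), 0 where there is no reading.
- vision.camera_model(name): a dict with "mtx" (3x3 intrinsics, pixels), "D" ([k1, k2, p1, p2, k3] as OpenCV has them; the pictures are not rectified), "rvec" (rotation vector, rad) and "tvec" (3), from world to camera coordinates, as OpenCV has them. Camera axes: x right, y down, z forward; pixel columns grow to the right and rows downward; lengths in m; the calibration is good to about 2 mm. A picture is of the moment at which its call begins: read the wrist's pose just before it. camera_model takes no time and is no camera call; for the wrist camera it gives the pose at the moment of the call.
- job_done(): hands the job in, once; it reports no verdict.
The state is a dict: "clock": time; "joint_pos": joint angles; "joint_vel": joint speeds; "tau": joint torques, N m; "eef_pos": TCP position; "tool_rot": TCP orientation; "ft_force": force on the tool from outside, world axes, zero at the start; "ft_torque": the same for the moment, N m; "grip_width": finger opening in m.
Only numpy, scipy, OpenCV 4.12 (cv2) and the standard library are available. Lean on these libraries where they do the work, as an engineer would, in place of code of your own. Each camera call takes 0.05 s, during which the arm holds its last target.

## Working session

There is one attempt and no reset: what is moved stays moved. The work goes in short steps, Python scripts to look and compute and a tool call to move; the robot and the scene stay as the last step left them, time stands still between calls to the robot, and variables do not carry over. Pictures are saved under pics/ and viewed, and the job is handed in when it is done.

Besides the shell and the picture viewer there is one more tool, called after ">>>" as a command line: name --argument value ..., lists and objects as JSON in quotes. drive_tool: Moves the arm, as the interface text tells. Its arguments: {"type":"object","properties":{"steps":{"type":"array"}},"required":["steps"]}

```bash
mkdir -p pics; ls
python3 - <<'E'
from workcell import bot, vision
import cv2,numpy as np
o=bot.get_obs(); print(o)
for n in("scene","top"):
    p,d=vision.camera(n); cv2.imwrite(f"pics/{n}0.png",p[:,:,::-1]); np.save(f"pics/{n}0.npy",d)
    print(n,vision.camera_model(n))
E
```

```text
pics
{'clock': 0.0, 'joint_pos': array([-1.17799270e+00,  2.41418985e-01,  3.70223559e-03,  1.33517881e+00,
       -3.39066825e-05,  1.57082786e+00]), 'joint_vel': array([ 6.57239834e-04, -1.88637418e-03, -4.13081116e-06, -3.12461080e-04,
        8.80239249e-04,  7.82300417e-04]), 'tau': array([-1.58892159e-03, -3.72318685e+01,  2.52406687e+01,  1.70149805e-02,
       -3.36016501e-05,  9.14200513e-06]), 'eef_pos': array([ 0.19119817, -0.46147721,  0.30300139]), 'tool_rot': array([ 8.31489445e-01, -5.55539559e-01, -8.82179541e-04, -5.68978036e-04]), 'ft_force': array([-0.58969554,  0.32407334,  0.32105739]), 'ft_torque': array([ 0.01239766, -0.00815811,  0.05528488]), 'grip_width': 0.08557388104607434}
scene {'mtx': array([[485.21309901,   0.        , 321.7570509 ],
       [  0.        , 485.21309901, 233.76529112],
       [  0.        ,   0.        ,   1.        ]]), 'D': array([-0.09181501,  0.        ,  0.        ,  0.        ,  0.        ]), 'rvec': array([ 1.79670063,  1.80679921, -0.68052146]), 'tvec': array([-0.0753805 , -0.40293653,  1.4238212 ])}
top {'mtx': array([[516.83963728,   0.        , 319.38850579],
       [  0.        , 516.83963728, 239.25833417],
       [  0.        ,   0.        ,   1.        ]]), 'D': array([-0.05742621,  0.        ,  0.        ,  0.        ,  0.        ]), 'rvec': array([ 2.21453974, -2.18718589,  0.06253054]), 'tvec': array([0.0880129 , 0.5740926 , 0.88679612])}
```

View pics/scene0.png

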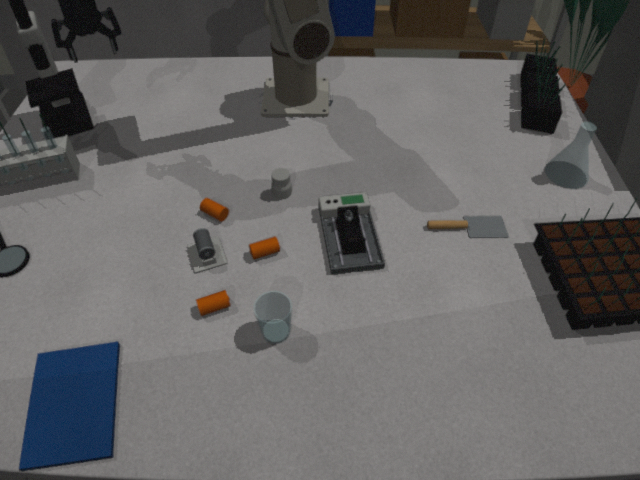

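View pics/top0.png

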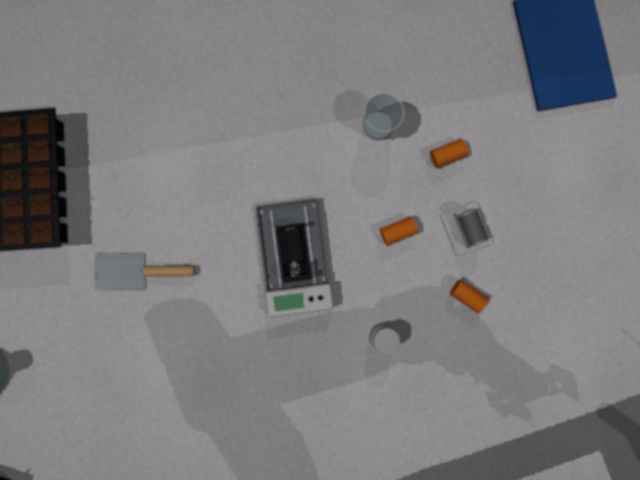

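The only grey cylinder on a white stand is at top (473,228), scene (204,245). The three orange look-alikes are at top (450,153), (399,230) and (470,296), so they're not meant. I'll confirm with enlarged crops.

Run:
```python
import cv2,numpy as np
t=cv2.imread("pics/top0.png"); s=cv2.imread("pics/scene0.png")
f=lambda im,x,y,w,h,k:cv2.resize(im[y:y+h,x:x+w],None,fx=k,fy=k,interpolation=cv2.INTER_CUBIC)
cv2.imwrite("pics/c1.png",np.hstack([f(t,435,195,66,66,6),f(s,180,215,66,66,6)]))
cv2.imwrite("pics/c2.png",np.hstack([f(t,245,190,100,132,4),f(s,305,180,92,132,4)]))
```

```text
(no output)
```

View pics/c1.png

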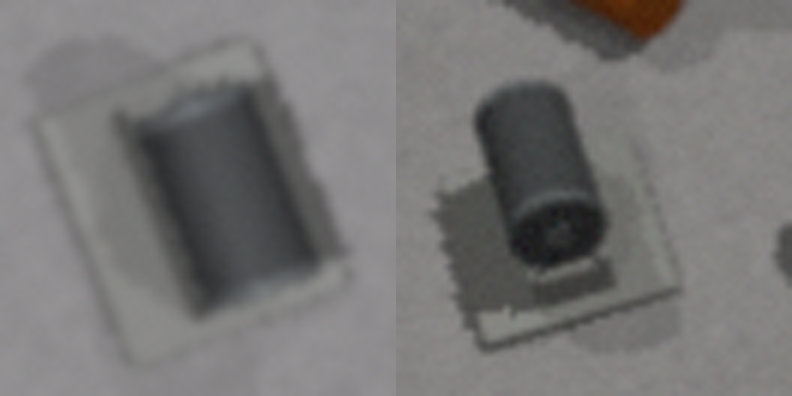

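View pics/c2.png

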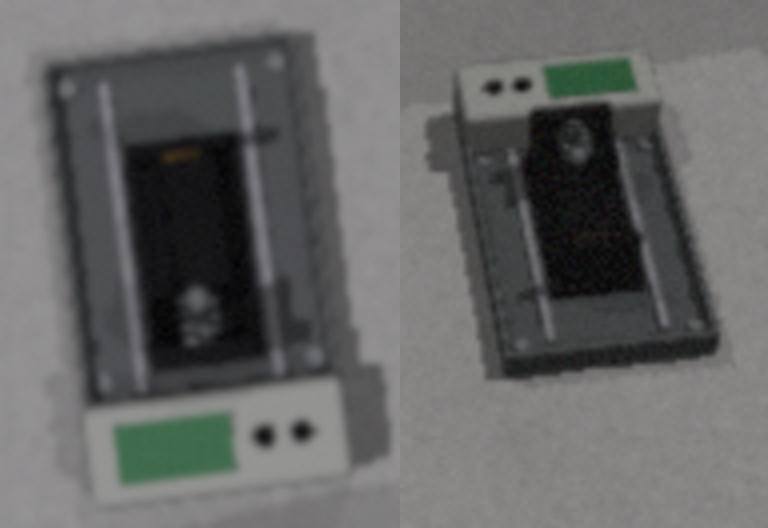

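```bash
cat > h.py <<'E'
import cv2,numpy as np
from workcell import bot,vision
def RT(m):
    R=cv2.Rodrigues(m["rvec"])[0]; return R,m["tvec"].reshape(3)
def cloud(d,m):
    v,u=np.mgrid[0:480,0:640]; uv=np.stack([u,v],-1).reshape(-1,1,2).astype(float)
    n=cv2.undistortPoints(uv,m["mtx"],m["D"]).reshape(480,640,2)
    R,t=RT(m); P=np.dstack([n,np.ones((480,640))])*d[...,None]
    return (P-t)@R
def onz(u,v,z,m):
    n=cv2.undistortPoints(np.array([[[u,v]]],float),m["mtx"],m["D"])[0,0]
    R,t=RT(m); ray=R.T@np.array([n[0],n[1],1]); c=-R.T@t
    return c+ray*(z-c[2])/ray[2]
def proj(P,m):
    return cv2.projectPoints(np.asarray(P,float).reshape(-1,1,3),m["rvec"],m["tvec"],m["mtx"],m["D"])[0].reshape(-1,2)
E
python3 - <<'E'
from h import *
m=vision.camera_model("top"); d=np.load("pics/top0.npy"); P=cloud(d,m)
np.set_printoptions(precision=4,suppress=True)
print("camera pos",-RT(m)[0].T@RT(m)[1])
def box(u0,u1,v0,v1,z0,z1):
    q=P[v0:v1,u0:u1].reshape(-1,3); return q[(q[:,2]>z0)&(q[:,2]<z1)]
print("bench z",np.median(P[150:180,180:230,2]))
def rect(q):
    r=cv2.minAreaRect((q[:,:2]*1000).astype(np.float32)); return r
q=box(440,500,195,260,0.035,0.07); print("cell",len(q),q.mean(0),q[:,2].max(),rect(q))
q=box(435,505,195,260,0.003,0.07); print("stand",len(q),rect(q))
q=box(245,345,190,322,0.028,0.05);print("box/carrier",len(q))
q=box(250,345,283,322,0.030,0.05);print("box",len(q),rect(q),np.median(q[:,2]))
q=box(245,345,190,322,0.006,0.05);print("logger",len(q),rect(q))
# orders from pixel rays: stand corners z .006
for u,v in[(441,214.5),(478,201.5),(493,241),(457.5,256)]: print(onz(u,v,.006,m))
E
```

```text
camera pos [0.5293 0.1024 0.9128]
bench z -9.232787726678123e-05
cell 722 [ 0.5946 -0.1625  0.0496] 0.05731670920497795 ((596.1647338867188, -165.211669921875), (61.30864334106445, 34.379249572753906), 21.80605125427246)
stand 1802 ((598.48095703125, -171.6329803466797), (124.53868865966797, 113.13917541503906), 89.83843231201172)
box/carrier 2091
box 1722 ((467.8736267089844, 128.60194396972656), (44.25498580932617, 111.85236358642578), 8.279024124145508) 0.03780906886934794
logger 7097 ((542.15087890625, 139.39505004882812), (194.39698791503906, 112.10977935791016), 8.24260425567627)
[ 0.6199 -0.1196  0.006 ]
[ 0.6441 -0.1861  0.006 ]
[ 0.5741 -0.2128  0.006 ]
[ 0.5468 -0.1491  0.006 ]
```

Run:
```python
from h import *
np.set_printoptions(precision=4,suppress=True)
a=np.radians(8.26); R=np.array([[np.cos(a),-np.sin(a)],[np.sin(a),np.cos(a)]]); o=np.array([.567,.143])
for n in("top","scene"):
    m=vision.camera_model(n); P=cloud(np.load(f"pics/{n}0.npy"),m).reshape(-1,3)
    L=np.c_[(P[:,:2]-o)@R,P[:,2]]*1000
    k=(abs(L[:,0])<75)&(abs(L[:,1])<30)&(L[:,2]>5)
    q=L[k]
    print(n)
    for x in range(-66,72,3):
        s=q[(q[:,0]>=x)&(q[:,0]<x+3)]
        c=s[abs(s[:,1])<9]; e=s[(abs(s[:,1])>17)&(abs(s[:,1])<21)]
        f=lambda z: (len(z),)+tuple(np.round(np.percentile(z[:,2],[10,50,90]),1)) if len(z) else ()
        print(x,f(c),f(e))
```

```text
top
-66 (21, np.float64(52.0), np.float64(53.6), np.float64(55.1)) (9, np.float64(51.8), np.float64(52.9), np.float64(56.0))
-63 (19, np.float64(52.2), np.float64(54.0), np.float64(55.6)) (11, np.float64(52.5), np.float64(53.7), np.float64(54.9))
-60 (20, np.float64(52.8), np.float64(54.2), np.float64(56.0)) (10, np.float64(52.9), np.float64(53.9), np.float64(54.7))
-57 (23, np.float64(13.3), np.float64(34.3), np.float64(51.1)) (10, np.float64(13.0), np.float64(13.9), np.float64(29.3))
-54 (17, np.float64(13.0), np.float64(35.5), np.float64(49.6)) (9, np.float64(13.1), np.float64(20.6), np.float64(39.3))
-51 (17, np.float64(12.2), np.float64(15.0), np.float64(42.3)) (7, np.float64(13.1), np.float64(14.8), np.float64(41.5))
-48 (18, np.float64(12.8), np.float64(17.0), np.float64(47.1)) (11, np.float64(10.9), np.float64(13.6), np.float64(38.8))
-45 (21, np.float64(13.8), np.float64(36.4), np.float64(48.3)) (11, np.float64(12.6), np.float64(14.3), np.float64(33.0))
-42 (18, np.float64(13.6), np.float64(46.2), np.float64(50.2)) (9, np.float64(12.1), np.float64(14.4), np.float64(38.7))
-3
[... 8600 characters left out ...]
4(9.0), np.float64(11.5), np.float64(12.3)) (3, np.float64(8.7), np.float64(11.3), np.float64(13.2))
54 (10, np.float64(7.9), np.float64(9.5), np.float64(11.2)) (4, np.float64(10.8), np.float64(10.9), np.float64(11.1))
57 (10, np.float64(9.3), np.float64(10.2), np.float64(12.1)) (4, np.float64(8.8), np.float64(11.2), np.float64(12.2))
60 (8, np.float64(9.3), np.float64(11.0), np.float64(13.0)) (4, np.float64(10.1), np.float64(10.6), np.float64(12.5))
63 (1, np.float64(11.9), np.float64(11.9), np.float64(11.9)) ()
66 () (1, np.float64(15.2), np.float64(15.2), np.float64(15.2))
69 (20, np.float64(6.3), np.float64(15.9), np.float64(18.9)) (3, np.float64(7.7), np.float64(13.2), np.float64(18.6))
```

>>> drive_tool --steps '[-0.009,-0.037,0,0,0,0,-1,-0.009,-0.037,0,0,0,0,-1,-0.009,-0.037,0,0,0,0,-1,-0.009,-0.037,0,0,0,0,-1,-0.009,-0.037,0,0,0,0,-1,-0.009,-0.037,0,0,0,0,-1,-0.009,-0.037,0.005,0,0,0,-1,-0.009,-0.037,0.005,0,0,0,-1]'

```text
clock: 0.77
eef_pos: [0.4385, -0.2807, 0.2937]
tool_rot: [0.832, -0.556, 0.0, 0.0]
ft_force: [-0.0, -0.5, -0.4]
grip_width: 0.0857
```

>>> drive_tool --steps '[-0.009,-0.03,0.01,0,0,0,-1,-0.009,-0.03,0.01,0,0,0,-1,-0.009,-0.02,0.01,0,0,0,-1,0,0,0,0,0,0,-1]'

```text
clock: 1.1
eef_pos: [0.5025, -0.223, 0.2608]
tool_rot: [0.833, -0.553, -0.002, -0.0]
ft_force: [-0.0, -0.4, -1.3]
grip_width: 0.0853
```

Run:
```python
from h import *
np.set_printoptions(precision=4,suppress=True)
o=bot.get_obs(); m=vision.camera_model("wrist"); p,d=vision.camera("wrist"); cv2.imwrite("pics/w1.png",p[:,:,::-1]); np.save("pics/w1.npy",d)
import pickle; pickle.dump(m,open("pics/w1.pkl","wb"))
print(o["clock"],o["eef_pos"],o["tool_rot"],-RT(m)[0].T@RT(m)[1])
print(proj([[.596,-.1655,.054],[.6245,-.154,.037],[.567,-.177,.037]],m))
```

```text
1.1 [ 0.5025 -0.223   0.2608] [ 0.833  -0.5533 -0.0023 -0.0004] [ 0.5807 -0.1903  0.3303]
[[299.7026  52.8372]
 [301.1469   3.5025]
 [301.1778 104.0672]]
```

View pics/w1.png

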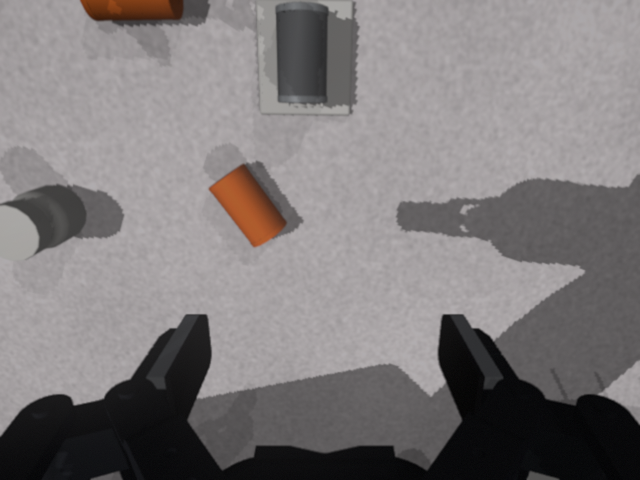

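Run:
```python
import cv2,numpy as np
t=cv2.imread("pics/w1.png"); c=cv2.resize(t[0:120,250:360],None,fx=5,fy=5,interpolation=cv2.INTER_CUBIC)
s=cv2.imread("pics/scene0.png")[225:270,185:225]; s=cv2.resize(s,(266,300),interpolation=cv2.INTER_CUBIC)
s=cv2.convertScaleAbs(s,alpha=1.8,beta=10); z=np.zeros((600,816-0,3),np.uint8)[:, :800]; z[:600,:550]=c; z[:300,550:800]=s[:,:250]; cv2.imwrite("pics/c3.png",z)
```

```text
(no output)
```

View pics/c3.png

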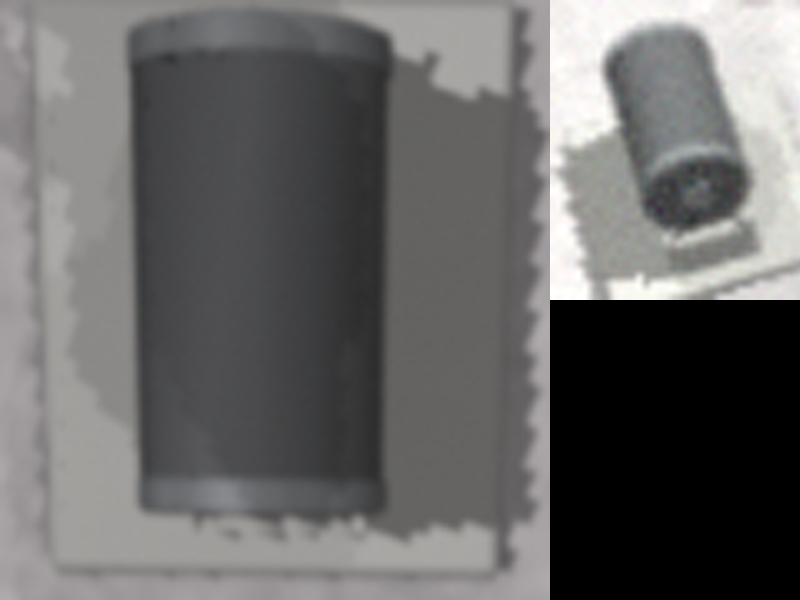

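The enlarged scene crop shows a light disc about 9 mm across on the dark end face nearer the camera. So the stud points toward world +x, along about 22°. In the wrist view, the cell at (302,52) falls within 2 px of its predicted position.

>>> drive_tool --steps '[-0.005,-0.03,0.01,0,0,0.7,-1,-0.005,-0.03,0.02,0,0,0,-1,-0.004,-0.03,0.02,0,0,0,-1,-0.003,-0.018,0.02,0,0,0,-1,0,0,0.01,0,0,0,-1,0,0,0,0,0,0,-1,0,0,0,0,0,0,-1]'

```text
clock: 1.73
eef_pos: [0.5933, -0.1712, 0.1835]
tool_rot: [0.828, -0.561, -0.001, 0.001]
ft_force: [0.4, 0.1, 0.3]
grip_width: 0.0855
```

```bash
cat > pose.py <<'E'
from h import *
from scipy.spatial.transform import Rotation as Ro
np.set_printoptions(precision=4,suppress=True)
def show():
    o=bot.get_obs(); R=Ro.from_quat(o["tool_rot"]).as_matrix(); g=o["eef_pos"]+.054*R[:,2]
    print(round(o["clock"],2),"tcp",o["eef_pos"],"grasp",g,"F",o["ft_force"],"w",o["grip_width"])
    print("xang",np.degrees(np.arctan2(R[1,0],R[0,0])),"z",R[:,2])
    return o,R,g
E
python3 - <<'E'
from pose import *
o,R,g=show()
print("tool delta to cell",R.T@(np.array([.5962,-.1657,.037])-g))
m=vision.camera_model("wrist"); p,d=vision.camera("wrist"); cv2.imwrite("pics/w2.png",p[:,:,::-1])
E
```

```text
1.73 tcp [ 0.5933 -0.1712  0.1835] grasp [ 0.5932 -0.1712  0.1295] F [0.4036 0.0592 0.3126] w 0.08550053083330608
xang -68.26057449767642 z [-0.0025  0.0001 -1.    ]
tool delta to cell [-0.0039 -0.005   0.0925]
```

View pics/w2.png

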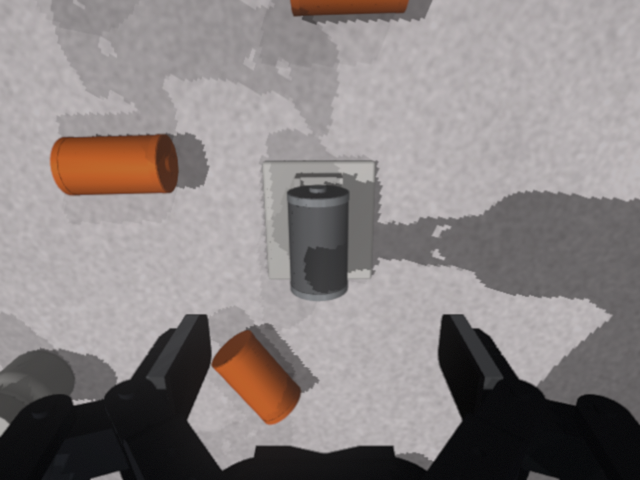

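Run:
```python
from pose import *
o,R,g=show()
m=vision.camera_model("wrist")
print(-RT(m)[0].T@RT(m)[1])
for z in(.13,.11,.08,.037): print(z,proj([[.5933,-.1712,z]],m), "cell",proj([[.5962,-.1657,z]],m))
c=[.5962,-.1657,.037]; a=np.radians(21.8); u=np.array([np.cos(a),np.sin(a),0]); n=np.array([-u[1],u[0],0])
print("ends",proj([c+.0285*u+[0,0,.017],c-.0305*u+[0,0,.017],c+.0305*u, c+.017*n,c-.017*n],m))
```

```text
1.78 tcp [ 0.5938 -0.1715  0.1847] grasp [ 0.5938 -0.1716  0.1307] F [-0.2691  0.0947 -0.2992] w 0.08566072168971062
xang -68.28934618949908 z [-0.0001 -0.0004 -1.    ]
[ 0.6724 -0.1401  0.2543]
0.13 [[323.4631 343.1592]] cell [[312.1293 331.8244]]
0.11 [[323.5817 314.4601]] cell [[313.5613 304.1557]]
0.08 [[323.7163 281.9299]] cell [[315.1809 272.8818]]
0.037 [[323.8522 249.0645]] cell [[316.8134 241.3796]]
ends [[315.8009 200.5634]
 [316.6754 303.1166]
 [316.4014 189.2479]
 [287.1855 241.4113]
 [346.4493 241.3468]]
```

>>> drive_tool --steps '[-0.0036,-0.0044,0.02,0,0,0,-1,0,0,0.025,0,0,0,-1,0,0,0.025,0,0,0,-1,0,0,0.0237,0,0,0,-1,0,0,0,0,0,0,-1,0,0,0,0,0,0,-1]'

```text
clock: 2.28
eef_pos: [0.5964, -0.1663, 0.0908]
tool_rot: [0.828, -0.561, -0.001, 0.0]
ft_force: [0.2, 0.4, 1.0]
grip_width: 0.0853
```

>>> drive_tool --steps '[0,0,0,0,0,0,1,0,0,0,0,0,0,1,0,0,0,0,0,0,1,0,0,0,0,0,0,1,0,0,0,0,0,0,1,0,0,0,0,0,0,1,0,0,0,0,0,0,1,0,0,0,0,0,0,1]'

```text
clock: 2.95
eef_pos: [0.5983, -0.1657, 0.0919]
tool_rot: [0.828, -0.561, 0.001, -0.0]
ft_force: [-1.0, 0.3, 5.2]
grip_width: 0.0322
```

Run:
```python
from pose import *
o,R,g=show()
```

```text
2.95 tcp [ 0.5983 -0.1657  0.0919] grasp [ 0.5985 -0.1657  0.038 ] F [-1.0019  0.3129  5.1707] w 0.03222805674741353
xang -68.19239931148371 z [ 0.0028 -0.0011 -1.    ]
```

>>> drive_tool --steps '[0,0,-0.01,0,0,0,1,0,0,-0.02,0,0,0,1,0,0,-0.025,0,0,0,1,0,0,-0.025,0,0,0,1,0,0,-0.025,0,0,0,1,0,0,-0.015,0,0,0,1,0,0,0,0,0,0,1,0,0,0,0,0,0,1]'

```text
clock: 3.62
eef_pos: [0.5977, -0.1653, 0.2111]
tool_rot: [0.828, -0.561, 0.001, -0.0]
ft_force: [0.1, 0.1, -2.3]
grip_width: 0.0326
```

Run:
```python
from pose import *
import pickle
o,R,g=show()
m=vision.camera_model("wrist"); p,d=vision.camera("wrist"); cv2.imwrite("pics/w3.png",p[:,:,::-1]); np.save("pics/w3.npy",d); pickle.dump((m,o),open("pics/w3.pkl","wb"))
u=-R[:,1]; up=-R[:,2]
print(proj([g+.0285*u+.017*up,g+.0305*u,g-.0305*u+.017*up,g+.0285*u-.017*up],m))
```

```text
3.62 tcp [ 0.5977 -0.1653  0.2111] grasp [ 0.5978 -0.1654  0.1571] F [ 0.1194  0.0809 -2.2922] w 0.03257065313220415
xang -68.18526085854755 z [ 0.0019 -0.0005 -1.    ]
[[324.984  294.7027]
 [324.947  265.3163]
 [324.8555 447.8223]
 [324.9103 251.9677]]
```

View pics/w3.png

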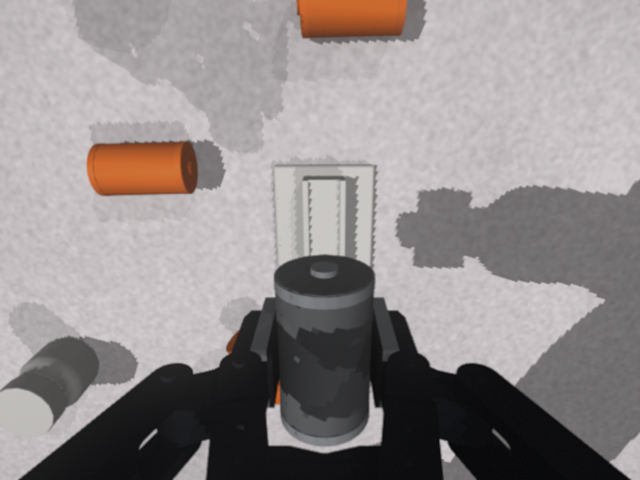

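Gripped and lifted. The stud is at (323,268), facing away from the gripper's lower edge as expected. I'll measure how the cell sits in the hand from depth.

Run:
```python
from pose import *
import pickle
m,o=pickle.load(open("pics/w3.pkl","rb")); d=np.load("pics/w3.npy"); P=cloud(d,m)
R=Ro.from_quat(o["tool_rot"]).as_matrix(); g=o["eef_pos"]+.054*R[:,2]
L=((P-g)@R)*1000  # tool coords about grasp
q=L[250:450,270:380].reshape(-1,3); q=q[np.isfinite(q).all(1)&(abs(q[:,0])<18)&(abs(q[:,1])<40)&(abs(q[:,2])<25)]
for y in range(-36,36,4):
    s=q[(q[:,1]>=y)&(q[:,1]<y+4)&(abs(q[:,0])<5)]
    if len(s): print(y,len(s),np.percentile(s[:,2],[5,50,95]))
r=q[(abs(q[:,0])<5)&(q[:,2]<-10)]; print("ridge extents",np.percentile(r[:,1],[0.5,2,98,99.5]))
print(np.polyfit(r[abs(r[:,1])<25,1],r[abs(r[:,1])<25,2],1))
```

```text
-32 390 [-5.2655 -0.2761  5.2443]
-28 1170 [-15.9818 -10.1647  14.8088]
-24 354 [-16.0704 -15.1083 -14.0581]
-20 362 [-16.1087 -15.0132 -13.8982]
-16 366 [-16.0007 -14.9887 -14.0551]
-12 335 [-15.989  -15.113  -13.9904]
-8 314 [-15.956  -15.0374 -13.9258]
-4 326 [-15.9953 -15.0595 -14.12  ]
0 314 [-16.1347 -15.0822 -13.8792]
4 307 [-16.0871 -15.0599 -14.1344]
8 294 [-16.0224 -15.0783 -14.2081]
12 279 [-16.1743 -15.1736 -14.1568]
16 275 [-16.0992 -15.1507 -14.2666]
20 261 [-16.0527 -15.1735 -14.3013]
24 283 [-16.1295 -15.2325 -14.3591]
28 189 [-16.1861 -15.4808 -14.446 ]
ridge extents [-27.9023 -27.6241  29.373   30.6774]
[ -0.002  -15.0879]
```

>>> drive_tool --steps '[-0.02,-0.006,0,0,0,0,1,-0.035,-0.01,0,0,0,0,1,-0.035,-0.01,0,0,0,0,1,-0.035,-0.01,0,0,0,0,1,-0.035,-0.01,0,0,0,0,1,-0.035,-0.01,0,0,0,0,1,-0.035,-0.01,0,0,0,0,1,-0.035,-0.01,0,0,0,0,1]'

```text
clock: 4.33
eef_pos: [0.5678, 0.1104, 0.2078]
tool_rot: [0.828, -0.561, -0.002, 0.002]
ft_force: [0.0, -0.3, -0.3]
grip_width: 0.0324
```

>>> drive_tool --steps '[-0.025,-0.006,0,0,0,0,1,-0.008,-0.003,0,0,0,0,1,0,0,0,0,0,6.8,1,0,0,0,0,0,6.75,1,0,0,0,0,0,0,1,0,0,0,0,0,0,1,0,0,0,0,0,0,1]'

```text
clock: 4.92
eef_pos: [0.5705, 0.1134, 0.2088]
tool_rot: [0.77, -0.637, -0.01, -0.006]
ft_force: [0.2, 0.0, -1.5]
grip_width: 0.0323
```

Run:
```python
from pose import *
import pickle
o,R,g=show()
m=vision.camera_model("wrist"); p,d=vision.camera("wrist"); cv2.imwrite("pics/w4.png",p[:,:,::-1]); np.save("pics/w4.npy",d); pickle.dump((m,o),open("pics/w4.pkl","wb"))
a=np.radians(8.26); Rl=np.array([[np.cos(a),-np.sin(a)],[np.sin(a),np.cos(a)]]); oo=np.array([.567,.143])
print("grasp in logger",(g[:2]-oo)@Rl)
P=cloud(d,m).reshape(-1,3); L=np.c_[(P[:,:2]-oo)@Rl,P[:,2]]*1000
k=(L[:,2]>46)&(L[:,2]<51)&(L[:,0]>10)&(L[:,0]<45)&(abs(L[:,1])<30); q=L[k]
if len(q)>20: print("wall",len(q),q.min(0),q.max(0),np.percentile(q,[5,50,95],axis=0), cv2.minAreaRect(q[:,:2].astype(np.float32)))
k=(L[:,2]>14)&(L[:,2]<21)&(L[:,0]>0)&(L[:,0]<80)&(abs(L[:,1])>48)&(abs(L[:,1])<60);q=L[k]
for sgn in(1,-1):
    s=q[q[:,1]*sgn>0]
    if len(s)>30: print("rim",sgn,len(s),np.polyfit(s[:,0],s[:,1],1),np.percentile(s[:,1],[2,50,98]),s[:,0].min(),s[:,0].max())
k=(L[:,2]>14)&(L[:,2]<21)&(L[:,0]>60)&(L[:,0]<80)&(abs(L[:,1])<50);q=L[k]
print("far rim",len(q),np.percentile(q[:,0],[2,50,98]) if len(q) else 0)
```

```text
4.92 tcp [0.5705 0.1134 0.2088] grasp [0.5701 0.1145 0.1548] F [ 0.1601  0.0492 -1.5099] w 0.03225477849516193
xang -79.20322569298409 z [-0.0074  0.0212 -0.9997]
grasp in logger [-0.001  -0.0286]
wall 766 [ 22.49   -21.6758  46.0136] [29.5226 22.1354 49.5275] [[ 23.4859 -19.3608  46.399 ]
 [ 26.3979   0.0515  47.554 ]
 [ 29.0301  19.6473  48.6349]] ((25.984569549560547, 0.2344989776611328), (6.930572509765625, 43.81295394897461), 0.2826928496360779)
rim 1 852 [-0.0124 54.1835] [49.3664 53.6169 56.198 ] 0.06636146473292193 72.78290128442082
rim -1 767 [  0.0134 -53.8401] [-55.532  -53.3763 -49.4027] 0.09462173424001413 72.76152701886052
far rim 1107 [68.8034 70.8173 72.7007]
```

View pics/w4.png

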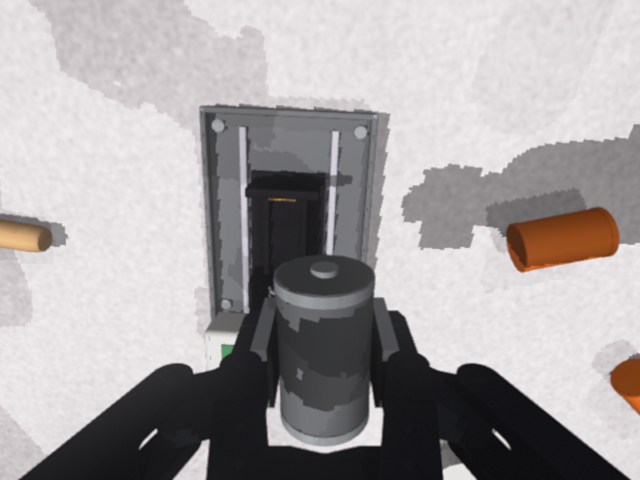

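>>> drive_tool --steps '[0,0,0,0,0,0,1,0,0,0,0,0,0,1]'

```text
clock: 5.13
eef_pos: [0.5709, 0.1144, 0.2099]
tool_rot: [0.771, -0.637, -0.009, -0.007]
ft_force: [-0.4, -0.5, -0.6]
grip_width: 0.0325
```

```bash
cat >> pose.py <<'E'
A=np.radians(8.26); X=np.array([np.cos(A),np.sin(A),0]); Y=np.array([-np.sin(A),np.cos(A),0]); O=np.array([.567,.1431,0])
COFF=np.array([0,.0003,.0552])  # cell centre in tool frame
def cell(o):
    R=Ro.from_quat(o["tool_rot"]).as_matrix(); c=o["eef_pos"]+R@COFF; u=-R[:,1]; f=c-.0305*u
    L=lambda p: np.array([(p-O)@X,(p-O)@Y,p[2]])*1000
    return L(c),L(f),L(c+.0305*u),np.degrees(np.arcsin(u[2])),np.degrees(np.arcsin(u@Y))
def goal(Flog,tilt):
    """tool pose with flat-face centre at Flog (mm, logger frame), stud tipped up tilt deg"""
    t=np.radians(tilt); u=np.cos(t)*X+np.sin(t)*np.array([0,0,1]); y=-u; x=-Y; z=np.cross(x,y)
    R=np.c_[x,y,z]; f=O+(Flog[0]*X+Flog[1]*Y)/1000+np.array([0,0,Flog[2]/1000])
    return f+.0305*u-R@COFF,R
def delta(o,Flog,tilt):
    R=Ro.from_quat(o["tool_rot"]).as_matrix(); p,Rg=goal(Flog,tilt)
    print("shift(mm)",R.T@(p-o["eef_pos"])*1000,"turn(deg)",np.degrees(Ro.from_matrix(R.T@Rg).as_rotvec()))
def st():
    o=bot.get_obs(); c,f,n,t,yw=cell(o); l=lambda v: np.array([v@X,v@Y,v[2]])
    print(round(o["clock"],2),"C",c,"Fc",f,"nub",n,"tilt",t,"yaw",yw,"F",l(o["ft_force"]),"T",l(o["ft_torque"]),"w",o["grip_width"]); return o
E
python3 - <<'E'
from pose import *
show()
o=st(); delta(o,[-28,0,110],0); delta(o,[-28,0,90],27)
E
```

```text
5.13 tcp [0.5709 0.1144 0.2099] grasp [0.5707 0.1156 0.156 ] F [-0.4416 -0.5046 -0.6285] w 0.03251609641228571
xang -79.11295150730415 z [-0.0051  0.0217 -0.9998]
5.13 C [ -0.6297 -27.7523 154.7513] Fc [-31.0976 -29.1509 154.7794] nub [ 29.8383 -26.3537 154.7232] tilt -0.05279223726138674 yaw 2.6282212626934967 F [-0.5096 -0.4359 -0.6285] T [-0.0364  0.0016  0.0141] w 0.03251609641228571
shift(mm) [-27.7914  -4.389   45.3623] turn(deg) [0.082  1.2724 2.6275]
shift(mm) [-28.8261  23.9873  57.448 ] turn(deg) [27.0761  1.8679  2.279 ]
```

>>> drive_tool --steps '[-0.014,-0.002,0.01,0,0,0,1,-0.014,-0.002,0.01,0,0,0,1,0,0,0,0,1.3,2.6,1,0,0,0,6.8,0,0,1,0,0,0,6.8,0,0,1,0,0,0,6.8,0,0,1,0,0,0,6.6,0,0,1,0,0,0,0,0,0,1]'

```text
clock: 5.8
eef_pos: [0.5678, 0.1103, 0.1847]
tool_rot: [0.75, -0.62, 0.137, -0.183]
ft_force: [-1.9, 0.1, -4.2]
grip_width: 0.0321
```

>>> drive_tool --steps '[0,0,0,0,0,0,1,0,0,0,0,0,0,1]'

```text
clock: 5.97
eef_pos: [0.5769, 0.1121, 0.1918]
tool_rot: [0.75, -0.62, 0.139, -0.186]
ft_force: [1.3, -0.5, -0.6]
grip_width: 0.0323
```

Run:
```python
from pose import *
o=st(); delta(o,[-26,0,75],27); delta(o,[-26,0,55],27)
```

```text
5.97 C [ 29.8921 -29.7804 142.3897] Fc [  2.6957 -30.8379 128.6241] nub [ 57.0884 -28.7229 156.1553] tilt 26.82913843414498 yaw 1.9869855203840037 F [ 1.1961 -0.6882 -0.5806] T [-0.0145  0.5094 -0.0016] w 0.0322682596721011
shift(mm) [-32.3228  48.8868  36.1603] turn(deg) [0.1956 2.4395 1.9834]
shift(mm) [-31.8769  57.9135  54.0018] turn(deg) [0.1956 2.4395 1.9834]
```

Run:
```python
from pose import *
o,R,g=show(); print(o["joint_pos"])
```

```text
5.97 tcp [0.5769 0.1121 0.1918] grasp [0.6006 0.1178 0.1436] F [ 1.2826 -0.5092 -0.5806] w 0.0322682596721011
xang -78.86693923737143 z [ 0.4391  0.1067 -0.8921]
[ 0.1819  0.2485 -0.4019  0.4522  0.0255  3.1406]
```

Joint 6 is at its 3.14 limit, so this grasp can't reach the bay's direction. I'll put the cell back on the stand and regrip with the tool turned half a turn.

>>> drive_tool --steps '[0.02,0,0,-6.8,0,0,1,0.02,0,0,-6.8,0,0,1,0.02,0,0,-6.8,0,0,1,0.02,0,0,-6.4,0,0,1,0.03,0,0,0,0,-5,1,0.03,0,0,0,0,-5,1,0.03,0,0,0,0,0,1,0.03,0,0,0,0,0,1]'

```text
clock: 6.63
eef_pos: [0.6301, -0.0823, 0.1877]
tool_rot: [0.825, -0.565, -0.006, -0.01]
ft_force: [0.4, 0.6, -0.7]
grip_width: 0.0326
```

>>> drive_tool --steps '[0.03,0,0,0,0,0,1,0.02,0,0,0,0,0,1,0,0,0,0,0,0,1,0,0,0,0,0,0,1]'

```text
clock: 6.97
eef_pos: [0.6471, -0.129, 0.186]
tool_rot: [0.824, -0.566, -0.006, -0.01]
ft_force: [-0.1, 1.0, -0.8]
grip_width: 0.0326
```

```bash
cat >> pose.py <<'E'
def dstand(o,z,xang=-68.19,p=(.598,-.1655)):
    R=Ro.from_quat(o["tool_rot"]).as_matrix(); a=np.radians(xang); x=np.array([np.cos(a),np.sin(a),0]); zz=np.array([0,0,-1.]); Rg=np.c_[x,np.cross(zz,x),zz]
    print("shift(mm)",R.T@(np.array([*p,z])-o["eef_pos"])*1000,"turn",np.degrees(Ro.from_matrix(R.T@Rg).as_rotvec()))
E
python3 - <<'E'
from pose import *
o,R,g=show(); dstand(o,.15); print(o["joint_pos"])
E
```

```text
6.97 tcp [ 0.6471 -0.129   0.186 ] grasp [ 0.6472 -0.1277  0.132 ] F [-0.0841  1.0447 -0.8207] w 0.03258054895929386
xang -69.006129317361 z [ 0.0011  0.0226 -0.9997]
shift(mm) [17.2459 59.2958 35.1247] turn [-0.5295  1.1818 -0.8215]
[-0.2045  0.6262  0.2884  1.2365  0.0223  2.5707]
```

>>> drive_tool --steps '[0.006,0.02,0.01,-0.5,1.2,-0.8,1,0.006,0.02,0.01,0,0,0,1,0.005,0.019,0.01,0,0,0,1,0,0,0,0,0,0,1,0,0,0,0,0,0,1,0,0,0,0,0,0,1]'

```text
clock: 7.47
eef_pos: [0.5978, -0.1639, 0.1563]
tool_rot: [0.829, -0.559, 0.001, -0.0]
ft_force: [0.3, 0.7, -0.3]
grip_width: 0.0327
```

Run:
```python
from pose import *
o,R,g=show(); dstand(o,.0925)
```

```text
7.47 tcp [ 0.5978 -0.1639  0.1563] grasp [ 0.5978 -0.1639  0.1023] F [ 0.2664  0.6796 -0.2918] w 0.03270555355240724
xang -68.01421649067821 z [ 0.0012 -0.0001 -1.    ]
shift(mm) [ 1.5802  0.4722 63.7636] turn [-0.0602 -0.0293  0.1758]
```

>>> drive_tool --steps '[0.0015,0.0005,0.02,0,0,0.2,1,0,0,0.02,0,0,0,1,0,0,0.015,0,0,0,1,0,0,0.006,0,0,0,1,0,0,0,0,0,0,1,0,0,0,0,0,0,1]'

```text
clock: 7.97
eef_pos: [0.5975, -0.1657, 0.0949]
tool_rot: [0.828, -0.561, 0.0, 0.0]
ft_force: [0.0, -0.1, -0.4]
grip_width: 0.0321
```

>>> drive_tool --steps '[0,0,0.0015,0,0,0,1,0,0,0,0,0,0,1,0,0,0,0,0,0,1]'

```text
clock: 8.22
eef_pos: [0.5969, -0.1663, 0.0937]
tool_rot: [0.828, -0.561, 0.0, 0.0]
ft_force: [0.1, -0.1, -1.9]
grip_width: 0.0325
```

>>> drive_tool --steps '[0,0,0.001,0,0,0,1,0,0,0,0,0,0,1,0,0,0,0,0,0,1]'

```text
clock: 8.47
eef_pos: [0.5964, -0.1664, 0.092]
tool_rot: [0.828, -0.561, -0.0, 0.0]
ft_force: [0.5, 0.6, -0.0]
grip_width: 0.032
```

>>> drive_tool --steps '[0,0,0.0007,0,0,0,1,0,0,0,0,0,0,1,0,0,0,0,0,0,1]'

```text
clock: 8.72
eef_pos: [0.5965, -0.1663, 0.092]
tool_rot: [0.828, -0.561, 0.0, 0.0]
ft_force: [-2.1, 1.0, 5.5]
grip_width: 0.0323
```

>>> drive_tool --steps '[0,0,0,0,0,0,-1,0,0,0,0,0,0,-1,0,0,0,0,0,0,-1,0,0,0,0,0,0,-1,0,0,0,0,0,0,-1,0,0,0,0,0,0,-1]'

```text
clock: 9.22
eef_pos: [0.5962, -0.1662, 0.0907]
tool_rot: [0.828, -0.561, -0.001, 0.0]
ft_force: [0.2, 0.3, -0.5]
grip_width: 0.0858
```

>>> drive_tool --steps '[0,0,-0.02,0,0,0,-1,0,0,-0.03,0,0,0,-1,0,0,-0.03,0,0,0,-1,0,0,-0.02,0,0,-7,-1,0,0,0,0,0,-7,-1,0,0,0,0,0,-7,-1,0,0,0,0,0,-7,-1,0,0,0,0,0,-7,-1]'

```text
clock: 9.88
eef_pos: [0.5964, -0.1662, 0.1912]
tool_rot: [0.959, -0.284, -0.0, 0.0]
ft_force: [0.4, 0.2, -1.2]
grip_width: 0.0851
```

>>> drive_tool --steps '[0,0,0,0,0,-7,-1,0,0,0,0,0,-7,-1,0,0,0,0,0,-7,-1,0,0,0,0,0,-7,-1,0,0,0,0,0,-7,-1,0,0,0,0,0,-7,-1,0,0,0,0,0,-7,-1,0,0,0,0,0,-7,-1]'

```text
clock: 10.55
eef_pos: [0.5963, -0.1662, 0.1908]
tool_rot: [0.98, 0.2, -0.001, -0.0]
ft_force: [-0.1, -0.5, -0.4]
grip_width: 0.0853
```

>>> drive_tool --steps '[0,0,0,0,0,-7,-1,0,0,0,0,0,-7,-1,0,0,0,0,0,-7,-1,0,0,0,0,0,-7,-1,0,0,0,0,0,-7,-1,0,0,0,0,0,-7,-1,0,0,0,0,0,-7,-1,0,0,0,0,0,-7,-1]'

```text
clock: 11.22
eef_pos: [0.5963, -0.1662, 0.1908]
tool_rot: [0.771, 0.636, -0.0, -0.0]
ft_force: [0.2, -0.1, -0.0]
grip_width: 0.0855
```

>>> drive_tool --steps '[0,0,0,0,0,-7,-1,0,0,0,0,0,-7,-1,0,0,0,0,0,-7,-1,0,0,0,0,0,-5,-1,0,0,0,0,0,0,-1,0,0,0,0,0,0,-1]'

```text
clock: 11.72
eef_pos: [0.5963, -0.1662, 0.1908]
tool_rot: [0.612, 0.791, -0.0, -0.0]
ft_force: [-0.3, -0.8, 0.4]
grip_width: 0.0848
```

Run:
```python
from pose import *
o,R,g=show(); dstand(o,.092,111.8,(.5966,-.1662)); print(o["joint_pos"])
p,d=vision.camera("top"); cv2.imwrite("pics/top1.png",p[:,:,::-1])
m=vision.camera_model("wrist"); p,d=vision.camera("wrist"); cv2.imwrite("pics/w5.png",p[:,:,::-1])
print(proj([[.5966,-.1662,.054],[.5966,-.1662,.037]],m))
```

```text
11.72 tcp [ 0.5963 -0.1662  0.1908] grasp [ 0.5963 -0.1662  0.1368] F [-0.2719 -0.8285  0.3861] w 0.08482854517370514
xang 104.57980703271367 z [-0.0011 -0.0001 -1.    ]
shift(mm) [-0.101   0.3659 98.8398] turn [-0.0621 -0.0162 -7.2202]
[-0.2717  0.5409  0.1535  1.1845 -0.0004 -0.5261]
[[323.4635 256.8834]
 [323.4803 245.9497]]
```

View pics/w5.png

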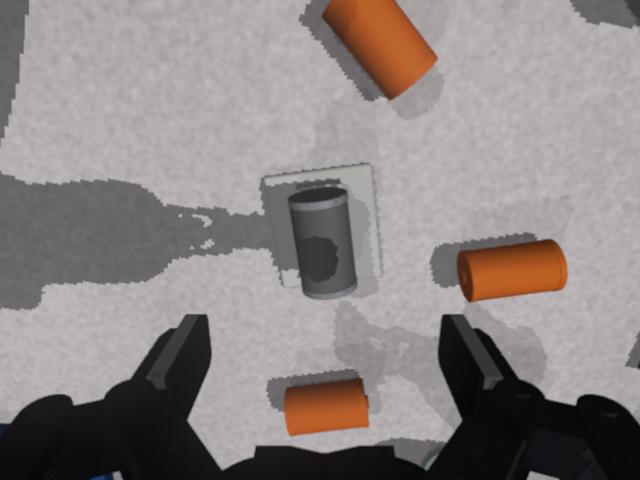

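>>> drive_tool --steps '[0,0,0.01,0,0,-4,-1,0,0,0.02,0,0,-3.2,-1,0,0,0.025,0,0,0,-1,0,0,0.025,0,0,0,-1,0,0,0.0185,0,0,0,-1,0,0,0,0,0,0,-1,0,0,0,0,0,0,-1]'

```text
clock: 12.4
eef_pos: [0.5954, -0.166, 0.0914]
tool_rot: [0.56, 0.828, -0.001, -0.002]
ft_force: [0.6, -0.0, -0.4]
grip_width: 0.0852
```

>>> drive_tool --steps '[0,0,0,0,0,0,1,0,0,0,0,0,0,1,0,0,0,0,0,0,1,0,0,0,0,0,0,1,0,0,0,0,0,0,1,0,0,0,0,0,0,1,0,0,0,0,0,0,1,0,0,0,0,0,0,1]'

```text
clock: 13.07
eef_pos: [0.5972, -0.1665, 0.0941]
tool_rot: [0.56, 0.829, 0.0, 0.001]
ft_force: [0.6, 0.3, 6.7]
grip_width: 0.0325
```

>>> drive_tool --steps '[0,0,-0.01,0,0,0,1,0,0,-0.02,0,0,0,1,0,0,-0.025,0,0,0,1,0,0,-0.025,0,0,0,1,0,0,-0.025,0,0,0,1,0,0,-0.015,0,0,0,1,0,0,0,0,0,0,1,0,0,0,0,0,0,1]'

```text
clock: 13.73
eef_pos: [0.5966, -0.1663, 0.2132]
tool_rot: [0.56, 0.829, -0.0, 0.0]
ft_force: [-0.3, 0.8, -1.6]
grip_width: 0.0322
```

Run:
```python
from pose import *
import pickle
o,R,g=show()
m=vision.camera_model("wrist"); p,d=vision.camera("wrist"); cv2.imwrite("pics/w6.png",p[:,:,::-1]); P=cloud(d,m)
L=((P-g)@R)*1000
q=L[230:460,250:390].reshape(-1,3); q=q[np.isfinite(q).all(1)&(abs(q[:,0])<18)&(abs(q[:,1])<40)&(abs(q[:,2])<25)]
r=q[(abs(q[:,0])<4)&(q[:,2]<-10)]; print("ridge extents",np.percentile(r[:,1],[0.5,2,98,99.5]))
k=abs(r[:,1])<24
print(np.polyfit(r[k,1],r[k,2],1))
# target: cell centre above the bay, level, z 140
a=np.radians(98.26); gt=np.array([.567,.1431,.157])
print("shift",R.T@(gt-g)*1000)
```

```text
13.73 tcp [ 0.5966 -0.1663  0.2132] grasp [ 0.5966 -0.1663  0.1592] F [-0.3125  0.7658 -1.5904] w 0.032233241489528906
xang 111.91235529381237 z [ 0.0007 -0.0005 -1.    ]
ridge extents [-32.3783 -32.0223  24.839   26.3716]
[ -0.0012 -13.0375]
shift [298.1122  87.957    2.0315]
```

View pics/w6.png

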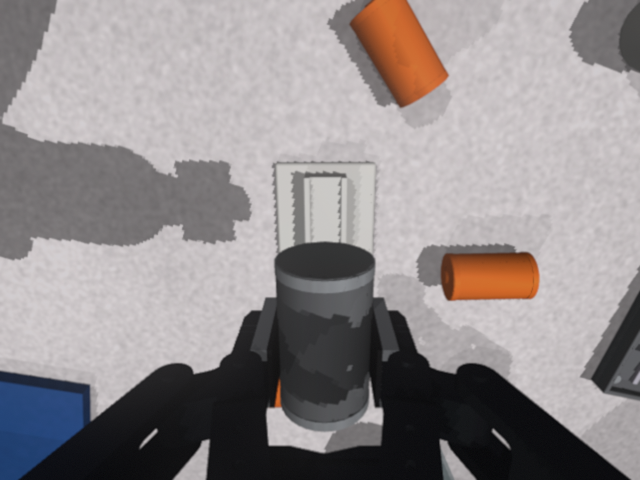

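```bash
sed -i 's/COFF=.*/COFF=np.array([0,-.0015,.0573])/; s/u=-R\[:,1\]; f=/u=R[:,1]; f=/; s/y=-u; x=-Y; z/y=u; x=Y; z/' pose.py; grep -n "u=R\|y=u\|COFF=" pose.py
```

```text
10:COFF=np.array([0,-.0015,.0573])
12:    R=Ro.from_quat(o["tool_rot"]).as_matrix(); c=o["eef_pos"]+R@COFF; u=R[:,1]; f=c-.0305*u
17:    t=np.radians(tilt); u=np.cos(t)*X+np.sin(t)*np.array([0,0,1]); y=u; x=Y; z=np.cross(x,y)
```

>>> drive_tool --steps '[0.02,0.006,0,0,0,0,1,0.03,0.009,0,0,0,0,1,0.03,0.009,0,0,0,0,1,0.03,0.009,0,0,0,0,1,0.03,0.009,0,0,0,0,1,0.03,0.009,0,0,0,0,1,0.03,0.009,0,0,0,0,1,0.03,0.009,0,0,0,0,1]'

```text
clock: 14.45
eef_pos: [0.5729, 0.0742, 0.2099]
tool_rot: [0.56, 0.829, -0.002, -0.002]
ft_force: [-0.1, -0.8, -0.8]
grip_width: 0.0326
```

>>> drive_tool --steps '[0.03,0.009,0,0,0,0,1,0.03,0.008,0,0,0,0,1,0.008,0.002,0,0,0,7,1,0,0,0,0,0,6.6,1,0,0,0,0,0,0,1,0,0,0,0,0,0,1]'

```text
clock: 14.95
eef_pos: [0.5658, 0.143, 0.2105]
tool_rot: [0.653, 0.758, -0.002, -0.001]
ft_force: [0.5, -0.4, -0.9]
grip_width: 0.0322
```

Run:
```python
from pose import *
show()
o=st(); delta(o,[-26,0,120],0); delta(o,[-26,0,85],27)
print(o["joint_pos"])
```

```text
14.95 tcp [0.5658 0.143  0.2105] grasp [0.5655 0.1429 0.1565] F [ 0.5412 -0.3666 -0.9415] w 0.032155270519525374
xang 98.50095174207382 z [-0.0046 -0.0012 -1.    ]
14.95 C [ -2.9829   0.0443 153.1827] Fc [-33.4823  -0.0839 153.3272] nub [ 27.5165   0.1725 153.0381] tilt -0.2716037350520811 yaw 0.24081237576170617 F [ 0.4829 -0.4405 -0.9415] T [0.0264 0.025  0.0519] w 0.032155270519525374
shift(mm) [-0.0942  7.3682 33.1404] turn(deg) [-0.2715  0.0294  0.2409]
shift(mm) [  0.0433 -22.006   59.9975] turn(deg) [-27.2715  -0.0279   0.2434]
[ 0.2476  0.4611  0.0757  1.1902 -0.      0.0992]
```

>>> drive_tool --steps '[0,-0.01,0.015,0,0,0.2,1,0,-0.012,0.015,-6.8,0,0,1,0,0,0,-6.8,0,0,1,0,0,0,-6.8,0,0,1,0,0,0,-6.9,0,0,1,0,0,0,0,0,0,1,0,0,0,0,0,0,1]'

```text
clock: 15.53
eef_pos: [0.5434, 0.1388, 0.1819]
tool_rot: [0.638, 0.737, 0.168, 0.147]
ft_force: [-0.5, -0.8, -0.6]
grip_width: 0.0324
```

Run:
```python
from pose import *
o=st(); delta(o,[-26,0,75],27); delta(o,[-26,0,55],27)
p,d=vision.camera("scene"); cv2.imwrite("pics/s2.png",cv2.resize(p[150:290,270:430,::-1],None,fx=4,fy=4,interpolation=cv2.INTER_CUBIC))
```

```text
15.53 C [ -0.3943  -1.05   129.5966] Fc [-27.8614  -1.0201 116.3373] nub [ 27.0728  -1.08   142.8559] tilt 25.768183180070515 yaw -0.05620734918883346 F [-0.5802 -0.6787 -0.6037] T [0.022  0.5329 0.0016] w 0.03238548338791973
shift(mm) [  0.9868 -17.5345  37.3588] turn(deg) [-1.2319  0.1371 -0.0547]
shift(mm) [  1.0212 -26.2292  55.37  ] turn(deg) [-1.2319  0.1371 -0.0547]
```

View pics/s2.png

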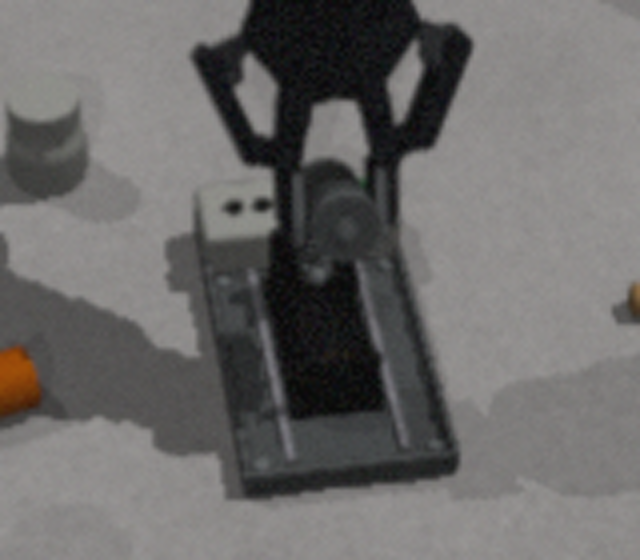

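>>> drive_tool --steps '[0.001,-0.006,0.012,-1.2,0.1,0,1,0,-0.006,0.013,0,0,0,1,0,-0.006,0.013,0,0,0,1,0,-0.006,0.012,0,0,0,1,0,0,0,0,0,0,1,0,0,0,0,0,0,1]'

```text
clock: 16.08
eef_pos: [0.5503, 0.1418, 0.1291]
tool_rot: [0.636, 0.734, 0.18, 0.155]
ft_force: [-0.9, -0.1, -0.3]
grip_width: 0.0322
```

Run:
```python
from pose import *
o=st(); delta(o,[-26,0,44.5],27)
```

```text
16.08 C [ 8.3531  1.1057 77.5051] Fc [-18.7182   1.1699  63.4555] nub [35.4244  1.0415 91.5547] tilt 27.42853173046965 yaw -0.12061321663123725 F [-0.928   0.0385 -0.2589] T [-0.013   0.5218  0.0145] w 0.03221863749230074
shift(mm) [ -1.1239 -14.7648  13.711 ] turn(deg) [ 0.4286 -0.0132 -0.1206]
```

>>> drive_tool --steps '[-0.001,-0.005,0.005,0.4,0,0,1,0,-0.005,0.005,0,0,0,1,0,-0.0045,0.0035,0,0,0,1,0,0,0,0,0,0,1,0,0,0,0,0,0,1,0,0,0,0,0,0,1]'

```text
clock: 16.58
eef_pos: [0.5417, 0.1397, 0.1104]
tool_rot: [0.637, 0.735, 0.178, 0.153]
ft_force: [0.0, -0.2, -1.8]
grip_width: 0.0322
```

Run:
```python
from pose import *
o=st(); delta(o,[-30,0,44.5],27)
p,d=vision.camera("scene"); a=p[150:290,270:430,::-1]
cv2.imwrite("pics/s3.png",cv2.convertScaleAbs(cv2.resize(a,None,fx=4,fy=4,interpolation=cv2.INTER_CUBIC),alpha=1.8))
m=vision.camera_model("wrist");p,d=vision.camera("wrist"); cv2.imwrite("pics/w7.png",cv2.convertScaleAbs(p[:,:,::-1],alpha=1.6)); np.save("pics/w7.npy",d)
```

```text
16.58 C [-0.7347  0.256  58.6691] Fc [-27.8839   0.3196  44.7706] nub [26.4145  0.1924 72.5675] tilt 27.1091657102229 yaw -0.11947915981621873 F [ 0.0011 -0.1911 -1.8072] T [-0.007   0.5704  0.013 ] w 0.03221549327763924
shift(mm) [-0.2238 -1.8971 -0.6624] turn(deg) [ 0.1093 -0.0328 -0.1194]
```

View pics/s3.png

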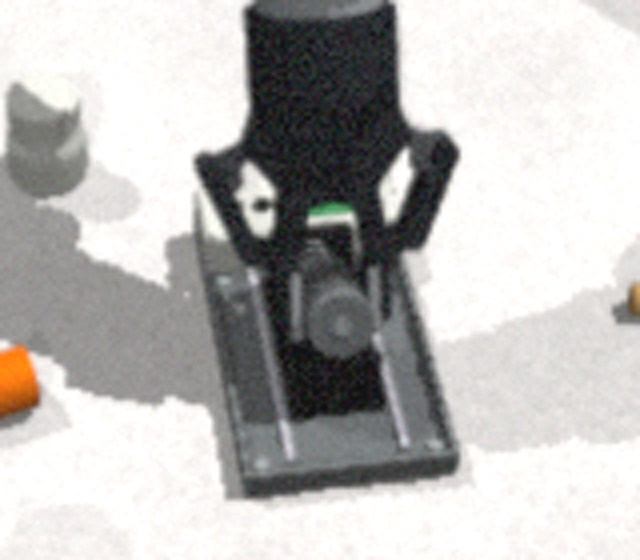

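View pics/w7.png

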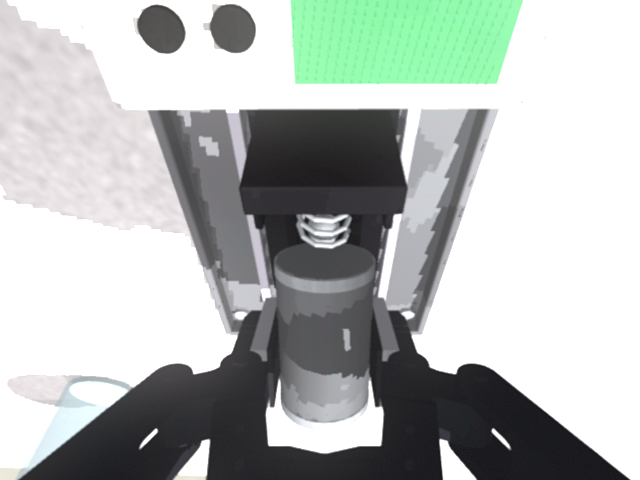

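The wrist view shows the cell's flat end at (325,260), squarely in front of the spring at (323,230), and still clear of it. Next I push along -x in small steps and watch the force.

>>> drive_tool --steps '[0,-0.0018,-0.0009,0,0,0,1,0,-0.0018,-0.0009,0,0,0,1,0,0,0,0,0,0,1,0,0,0,0,0,0,1]'

```text
clock: 17.02
eef_pos: [0.5375, 0.139, 0.1101]
tool_rot: [0.637, 0.735, 0.177, 0.153]
ft_force: [0.4, 0.3, -1.3]
grip_width: 0.0321
```

Run:
```python
from pose import *
st()
```

```text
17.02 C [-5.0766  0.2134 58.4387] Fc [-32.2318   0.2781  44.552 ] nub [22.0786  0.1487 72.3253] tilt 27.084237099938758 yaw -0.12150026955879353 F [ 0.4695  0.2672 -1.2656] T [-0.0086  0.5407  0.0074] w 0.03210589822403614
```

>>> drive_tool --steps '[0,-0.0018,-0.0009,0,0,0,1,0,0,0,0,0,0,1,0,0,0,0,0,0,1]'

```text
clock: 17.27
eef_pos: [0.5359, 0.1388, 0.1103]
tool_rot: [0.637, 0.734, 0.178, 0.153]
ft_force: [0.4, 0.5, -1.0]
grip_width: 0.0319
```

Run:
```python
from pose import *
st()
```

```text
17.27 C [-6.5727  0.2475 58.6666] Fc [-33.7164   0.3146  44.7573] nub [20.5709  0.1804 72.5759] tilt 27.131982534898153 yaw -0.12601274064309045 F [ 0.5179  0.4701 -0.959 ] T [0.0411 0.416  0.0058] w 0.031911892935090246
```

>>> drive_tool --steps '[0,-0.0013,-0.0007,0,0,0,1,0,0,0,0,0,0,1,0,0,0,0,0,0,1]'

```text
clock: 17.52
eef_pos: [0.5351, 0.1387, 0.1108]
tool_rot: [0.637, 0.734, 0.178, 0.153]
ft_force: [3.0, 0.5, -0.6]
grip_width: 0.0322
```

Run:
```python
from pose import *
st()
```

```text
17.52 C [-7.3461  0.282  59.137 ] Fc [-34.471    0.3541  45.1912] nub [19.7788  0.2099 73.0828] tilt 27.209083916968897 yaw -0.13546387397116338 F [ 3.009   0.0265 -0.6208] T [ 0.0036 -0.0421 -0.0326] w 0.03217316502040188
```

>>> drive_tool --steps '[0,-0.0013,-0.0007,0,0,0,1,0,0,0,0,0,0,1,0,0,0,0,0,0,1]'

```text
clock: 17.77
eef_pos: [0.5336, 0.1385, 0.1109]
tool_rot: [0.637, 0.734, 0.178, 0.154]
ft_force: [3.9, -0.1, 0.2]
grip_width: 0.0321
```

Run:
```python
from pose import *
st()
```

```text
17.77 C [-8.8255  0.278  59.2317] Fc [-35.9492   0.35    45.2836] nub [18.2982  0.2061 73.1798] tilt 27.21394980358063 yaw -0.13518162164064382 F [ 3.8833 -0.6551  0.2409] T [-0.036  -0.3482 -0.0393] w 0.032071533804350724
```

>>> drive_tool --steps '[0,-0.0013,0.0003,0,0,0,1,0,-0.0013,0.0003,0,0,0,1,0,-0.001,-0.0005,0,0,0,1,0,0,0,0,0,0,1,0,0,0,0,0,0,1]'

```text
clock: 18.18
eef_pos: [0.5319, 0.1383, 0.1104]
tool_rot: [0.637, 0.734, 0.18, 0.155]
ft_force: [6.0, 0.3, 4.3]
grip_width: 0.0323
```

Run:
```python
from pose import *
o=st(); delta(o,[-39.3,0,43.5],27)
```

```text
18.18 C [-10.3979   0.2943  58.8927] Fc [-37.4695   0.3756  44.8438] nub [16.6737  0.213  72.9416] tilt 27.427130701028236 yaw -0.15265718816192142 F [ 5.9383 -0.5469  4.2632] T [-0.1123 -0.8392 -0.0023] w 0.032260530652508765
shift(mm) [-0.2682 -1.8165  0.5896] turn(deg) [ 0.4273 -0.0277 -0.1526]
```

>>> drive_tool --steps '[0,-0.001,-0.0005,0,0,0,1,0,-0.001,-0.0005,0,0,0,1,0,0,0,0,0,0,1,0,0,0,0,0,0,1]'

```text
clock: 18.52
eef_pos: [0.5301, 0.138, 0.1106]
tool_rot: [0.637, 0.734, 0.18, 0.155]
ft_force: [6.0, 1.5, 2.6]
grip_width: 0.0324
```

Run:
```python
from pose import *
o=st(); delta(o,[-39.5,0,43.8],27)
```

```text
18.52 C [-12.1044   0.3039  59.1145] Fc [-39.1622   0.3878  45.039 ] nub [14.9533  0.2201 73.1901] tilt 27.48351778463766 yaw -0.15752112363614365 F [6.1549 0.6259 2.5952] T [-0.0671 -1.1212 -0.0625] w 0.03235849646727022
shift(mm) [-0.2756 -0.388   1.2153] turn(deg) [ 0.4837 -0.0265 -0.1574]
```

>>> drive_tool --steps '[-0.0003,-0.0009,-0.0005,0,0,0,1,0,0.0033,0.002,3.375,0,0,1,0,0.0033,0.002,3.375,0,0,1,0,0.0033,0.002,3.375,0,0,1,0,0,0,0,0,0,1,0,0,0,0,0,0,1]'

```text
clock: 19.02
eef_pos: [0.542, 0.1397, 0.1097]
tool_rot: [0.648, 0.747, 0.115, 0.099]
ft_force: [6.5, 1.2, 6.7]
grip_width: 0.0325
```

Run:
```python
from pose import *
o=st(); delta(o,[-40.2,0,43.8],16)
```

```text
19.02 C [-9.4269  0.3361 54.5606] Fc [-38.5216   0.4168  45.4094] nub [19.6677  0.2555 63.7118] tilt 17.459993123225335 yaw -0.15153296151962048 F [6.6428 0.2443 6.6563] T [ 0.0412 -1.3615 -0.0111] w 0.0325232483760122
shift(mm) [-0.2401 -0.6334  1.8651] turn(deg) [ 1.4602 -0.0988 -0.1503]
```

>>> drive_tool --steps '[-0.0003,-0.0008,-0.0008,0,0,0,1,0,-0.0008,-0.0007,0,0,0,1,0,0,0,0,0,0,1,0,0,0,0,0,0,1]'

```text
clock: 19.35
eef_pos: [0.5394, 0.1393, 0.1104]
tool_rot: [0.647, 0.747, 0.116, 0.098]
ft_force: [10.2, 1.8, 1.2]
grip_width: 0.0321
```

Run:
```python
from pose import *
o=st(); delta(o,[-40.5,0,44.5],17)
p,d=vision.camera("scene"); a=p[170:270,300:400,::-1]
cv2.imwrite("pics/s4.png",cv2.convertScaleAbs(cv2.resize(a,None,fx=6,fy=6,interpolation=cv2.INTER_CUBIC),alpha=2))
m=vision.camera_model("wrist");p,d=vision.camera("wrist"); cv2.imwrite("pics/w8.png",cv2.convertScaleAbs(p[:,:,::-1],alpha=1.6)); P=cloud(d,m)
R=Ro.from_quat(o["tool_rot"]).as_matrix(); L=((P-o["eef_pos"])@R)*1000-[0,0,54]
q=L[230:460,250:390].reshape(-1,3); q=q[np.isfinite(q).all(1)&(abs(q[:,0])<4)&(abs(q[:,1])<40)&(q[:,2]<-8)&(q[:,2]>-25)]
print("ridge extents",np.percentile(q[:,1],[0.5,2,98,99.5])); k=abs(q[:,1]+2)<24; print(np.polyfit(q[k,1],q[k,2],1))
```

```text
19.35 C [-12.0556   0.3335  55.2471] Fc [-41.1484   0.4042  46.0901] nub [17.0373  0.2628 64.4042] tilt 17.471493383049275 yaw -0.13275274205734708 F [10.3247  0.2748  1.2258] T [ 0.1501 -1.66   -0.0194] w 0.03213563996523672
shift(mm) [-0.202   0.6125  1.9761] turn(deg) [ 0.4717 -0.1317 -0.1322]
ridge extents [-32.5608 -32.3409  24.8573  26.1089]
[ -0.0037 -13.0709]
```

View pics/s4.png

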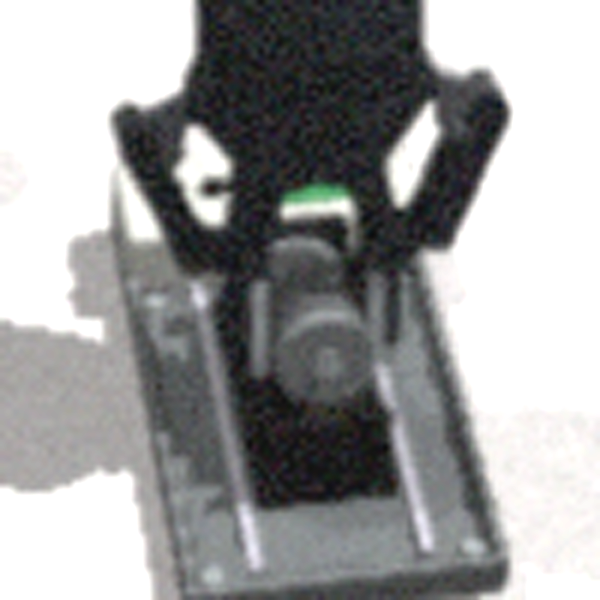

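View pics/w8.png

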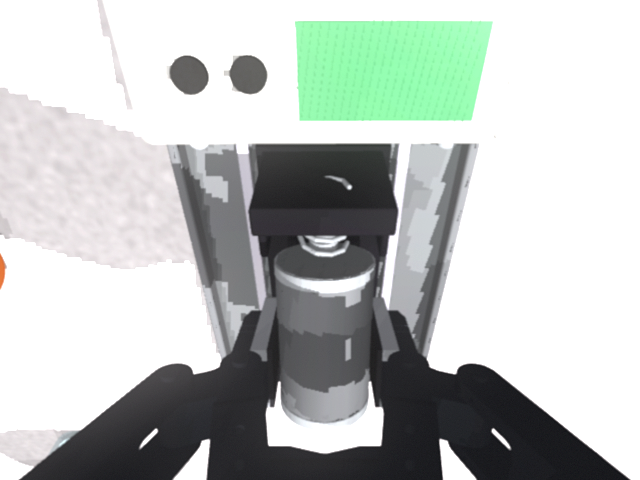

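>>> drive_tool --steps '[-0.0003,0.0034,0.0026,3.5,0,0,1,0,0.0034,0.0026,3.5,0,0,1,0,0.0034,0.0026,3.5,0,0,1,0,0,0,0,0,0,1,0,0,0,0,0,0,1]'

```text
clock: 19.87
eef_pos: [0.5519, 0.1407, 0.1044]
tool_rot: [0.654, 0.754, 0.047, 0.039]
ft_force: [8.6, 2.1, 1.7]
grip_width: 0.0322
```

Run:
```python
from pose import *
o=st(); delta(o,[-40.2,0,43.5],0)
```

```text
19.87 C [-9.8706 -0.0932 47.3518] Fc [-40.1465  -0.0275  43.6616] nub [20.4052 -0.159  51.042 ] tilt 6.9491844907995075 yaw -0.12352768684070099 F [8.7966 0.8282 1.7318] T [ 0.1163 -1.8453 -0.0406] w 0.03223384734113403
shift(mm) [0.2359 6.6248 4.447 ] turn(deg) [ 6.9493 -0.1431 -0.1151]
```

>>> drive_tool --steps '[0,0.0033,0.0021,3.45,0,0,1,0,0.0033,0.002,3.45,0,0,1,0,0,0,0,0,0,1,0,0,0,0,0,0,1]'

```text
clock: 20.2
eef_pos: [0.5586, 0.1416, 0.1001]
tool_rot: [0.655, 0.756, 0.001, -0.001]
ft_force: [9.8, 2.4, -0.1]
grip_width: 0.0324
```

Run:
```python
from pose import *
o=st(); delta(o,[-40.2,0,43.0],0)
```

```text
20.2 C [-10.0004  -0.1601  42.8007] Fc [-40.5003  -0.1031  42.7825] nub [20.4996 -0.2171 42.8189] tilt 0.03421145418915811 yaw -0.10705137228889053 F [10.0383  0.9819 -0.0619] T [ 0.1192 -2.2066 -0.0072] w 0.03240331109017087
shift(mm) [ 0.3058  0.3344 -0.1977] turn(deg) [ 0.0343 -0.1418 -0.107 ]
```

>>> drive_tool --steps '[0,0.001,0,0,0,0,1,0,0.0008,0.0005,0,0,0,1,0,0,0,0,0,0,1,0,0,0,0,0,0,1]'

```text
clock: 20.53
eef_pos: [0.5587, 0.1416, 0.1001]
tool_rot: [0.655, 0.756, 0.0, -0.001]
ft_force: [6.4, 1.9, 2.8]
grip_width: 0.0323
```

Run:
```python
from pose import *
o=st()
p,d=vision.camera("scene"); a=p[170:270,300:400,::-1]
cv2.imwrite("pics/s5.png",cv2.convertScaleAbs(cv2.resize(a,None,fx=6,fy=6,interpolation=cv2.INTER_CUBIC),alpha=2))
```

```text
20.53 C [-9.9861 -0.1651 42.7575] Fc [-40.486   -0.115   42.7912] nub [20.5139 -0.2151 42.7237] tilt -0.06336814780726842 yaw -0.09409543689551601 F [6.6289 0.9421 2.768 ] T [ 0.1277 -1.4913 -0.0188] w 0.032331119971224266
```

View pics/s5.png

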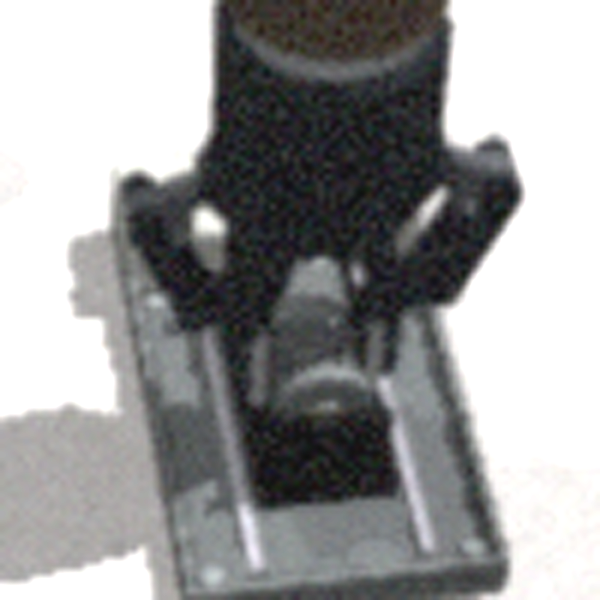

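The cell is level at about 42.8 mm and its stud end is behind the wall. There's a light upward force of about 3 N, so it's on the floor. I'll release and rise straight up.

>>> drive_tool --steps '[0,0,0,0,0,0,-0.4,0,0,0,0,0,0,-0.4,0,0,0,0,0,0,-0.4,0,0,0,0,0,0,-0.4,0,0,0,0,0,0,-0.4]'

```text
clock: 21.0
eef_pos: [0.5552, 0.1406, 0.0979]
tool_rot: [0.655, 0.756, -0.003, -0.004]
ft_force: [0.0, -0.5, 0.2]
grip_width: 0.0599
```

>>> drive_tool --steps '[0,0,-0.005,0,0,0,-0.4,0,0,-0.01,0,0,0,-0.4,0,0,-0.02,0,0,0,-0.4,0,0,-0.03,0,0,0,-0.4,0,0,-0.03,0,0,0,-0.4,0,0,-0.03,0,0,0,-0.4,0,0,0,0,0,0,-0.4,0,0,0,0,0,0,-0.4]'

```text
clock: 21.67
eef_pos: [0.5585, 0.1411, 0.2271]
tool_rot: [0.655, 0.756, 0.0, -0.001]
ft_force: [-0.2, -0.5, 0.4]
grip_width: 0.0598
```

>>> drive_tool --steps '[0,-0.03,-0.02,0,0,0,-0.4,0,-0.03,-0.02,0,0,0,-0.4,0,0,0,0,0,0,-0.4,0,0,0,0,0,0,-0.4]'

```text
clock: 22.0
eef_pos: [0.4973, 0.1321, 0.2646]
tool_rot: [0.655, 0.756, -0.002, -0.003]
ft_force: [-0.2, -0.0, -0.1]
grip_width: 0.0599
```

Run:
```python
from pose import *
o,R,g=show()
p,d=vision.camera("scene"); a=cv2.resize(p[170:270,300:400,::-1],(400,400),interpolation=cv2.INTER_CUBIC)
p2,d2=vision.camera("top"); cv2.imwrite("pics/top2.png",p2[:,:,::-1]); b=cv2.resize(p2[190:320,235:365,::-1],(400,400),interpolation=cv2.INTER_CUBIC)
cv2.imwrite("pics/f.png",cv2.convertScaleAbs(np.hstack([a,b]),alpha=1.8))
for n,dd in(("top",d2),("scene",d)):
    P=cloud(dd,vision.camera_model(n)).reshape(-1,3); L=np.c_[(P-O)@X,(P-O)@Y,P[:,2]]*1000
    q=L[(abs(L[:,1])<17)&(L[:,0]>-52)&(L[:,0]<30)&(L[:,2]>45)&(L[:,2]<75)]
    k=(q[:,0]>-36)&(q[:,0]<16); r=q[k&(abs(q[:,1])<4)]
    print(n,len(r),"ridge slope/z",np.polyfit(r[:,0],r[:,2],1) if len(r)>10 else 0, "y mean",q[k&(q[:,2]>52),1].mean())
    s=q[(q[:,2]>53)&(q[:,0]>-45)]; print("x extent",np.percentile(s[:,0],[1,99]))
    ys=[(x,np.median(q[(abs(q[:,0]-x)<4)&(q[:,2]>52),1])) for x in range(-32,16,8)]; print(ys)
m=vision.camera_model("wrist");p,d=vision.camera("wrist"); cv2.imwrite("pics/w9.png",cv2.convertScaleAbs(p[:,:,::-1],alpha=1.5))
```

```text
22.0 tcp [0.4973 0.1321 0.2646] grasp [0.4969 0.1322 0.2106] F [-0.1895 -0.0277 -0.0705] w 0.05988655614273773
xang 98.17816644003135 z [-0.0069  0.0005 -1.    ]
top 19 ridge slope/z [-0.0391 59.8247] y mean 5.637386355123285
x extent [ 5.73   20.3458]
[(-32, np.float64(nan)), (-24, np.float64(nan)), (-16, np.float64(nan)), (-8, np.float64(nan)), (0, np.float64(-1.1945223621979169)), (8, np.float64(5.563071639606303))]
scene 68 ridge slope/z [ 0.0053 59.9914] y mean -2.940109235003013
x extent [-37.7352  22.4081]
[(-32, np.float64(-4.220614999909717)), (-24, np.float64(-3.6309620800532527)), (-16, np.float64(-2.880633994967058)), (-8, np.float64(-3.0564175969167366)), (0, np.float64(-4.650882897143156)), (8, np.float64(-2.2069928712253706))]
  return _methods._mean(a, axis=axis, dtype=dtype,
  ret = ret.dtype.type(ret / rcount)
```

View pics/f.png

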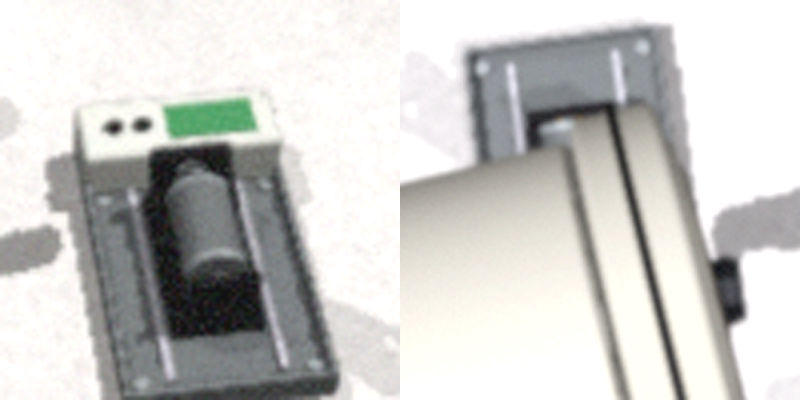

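View pics/w9.png

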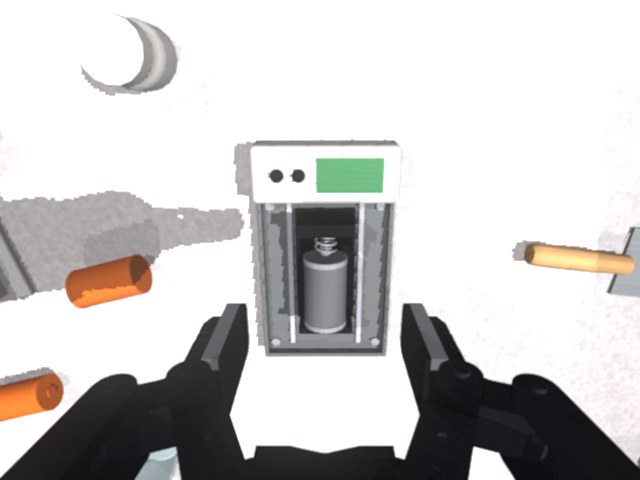

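The cell lies in the bay at wrist (325,290), with the spring at (325,245) behind it. One check from wrist depth before I hand in.

Run:
```python
from pose import *
m=vision.camera_model("wrist");p,d=vision.camera("wrist")
P=cloud(d,m).reshape(-1,3); L=np.c_[(P-O)@X,(P-O)@Y,P[:,2]]*1000
q=L[(abs(L[:,1])<18)&(L[:,0]>-38)&(L[:,0]<22.5)&(L[:,2]>50)&(L[:,2]<66)]
r=q[(q[:,0]>-30)&(q[:,0]<14)&(abs(q[:,1])<4)]; print(len(r),"slope,z",np.polyfit(r[:,0],r[:,2],1),"ext",np.percentile(q[:,0],[1,99]))
s=q[(q[:,0]>-30)&(q[:,0]<14)]
ys=[[x,(lambda v:(v.min()+v.max())/2)(s[abs(s[:,0]-x)<3,1])] for x in range(-26,13,6)]; print("y fit",np.polyfit(*np.array(ys).T,1))
```

```text
536 slope,z [-0.0013 59.0343] ext [-37.8605  19.8362]
y fit [-0.0172  0.3908]
```

Run:
```python
from workcell import job_done
print(job_done())
```

```text
the job is handed in; nothing more can be done
None
```

The cell is loaded in the logger's bay and the job is handed in at about 22 s of the 48 s allowed. No verdict was reported.

**What I did**
- **First grasp abandoned:** I lifted the cell, but joint 6 reached its limit before the cell lined up with the bay. I put it back on the stand and regripped with the tool turned half a turn.
- **Loading:** I tipped the cell 27° and pushed its flat end onto the spring, which first touched about where the cameras had put it. With the spring in about 7 mm, I levelled the cell behind the end wall, let it rest on the floor, opened the fingers and backed off.
- **Forces:** the highest readings between moves were about 10 N along the bay and 7 N vertically, well under the 30 N limit.

**Last checks**

| Check | Reading | Needed |
|---|---|---|
| Axis height above bench (wrist depth) | about 42 mm | 40 to 45.5 mm |
| Level (wrist depth) | about 0.001 rad | within 0.05 rad |
| Offset from centre line (wrist depth) | about 0.4 mm | within 4 mm |
| Direction against the bay (wrist depth) | about 0.017 rad | within 0.1 rad |
| Stud tip along logger x (wrist depth) | about 22 mm | 12 to 49 mm |
| Tool force after letting go | about 0 N | touching nothing |

**What disagreed or went unchecked**
- **Scene camera:** it put the top of the cell about 1 mm higher and its centre about 3 mm to the side. I relied on the nearer wrist camera.
- **Top camera:** the arm blocked its view, so its final numbers mean nothing.
- **Easing forward:** my 1.8 mm move toward the end wall before release did not shift the cell. After release, the wrist view puts the stud within about 1 mm of where I expect the wall, but I did not confirm contact.
- **Beaker, jar and spatula:** I did not measure them again at the end. The tool met no unexpected force on the way.

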